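# Snap the retaining clip onto the lathe's countershaft

## Task

Take the red-tabbed spring clip from its wooden stand and push it, open side down, straight onto the steel shaft until it snaps fully home in the groove, then let go of it. Feel for the groove with a light touch: the clip goes on nowhere else, and pressing it on the shaft with more than 30 N would bend it. Leave the oil bottle, the gouge and the turned spindle where they are.

Things in the scene. Friction and masses are not known exactly. Their poses are not given: they have to be found in the camera images.
- unit: Lathe countershaft unit, bolted down: green foot plate 110 x 180 x 12 mm, white bearing pedestal, level steel shaft of 30 mm diameter along the unit's y, axis 90 mm above the bench, free end at y = +20 to +60 mm. One groove in the shaft, 10.4 mm wide, 20 mm diameter. Origin: on the bench below the middle of the groove's possible range. Shaft stiff: it does not move or turn.
- axis (a point): Point on the shaft's axis, 90 mm above the unit's origin; axes as the unit's (y along the shaft, z up). How far the shaft stands out differs each time and is not measured: the groove's middle lies anywhere from 20 mm before to 20 mm beyond this point along y. Clip and shaft must not press on each other with over 30 N (snapping home properly makes about 20, the jaws' sideways squeeze included).
- pedestal (a point): Middle of the top of the bearing pedestal, 116 mm above the bench; it is 56 mm wide (x) and 45 mm long (y = -110 to -65 mm of the unit). Behind it an 80 mm aluminium pulley on the shaft at y = -177 to -113 mm. Nothing else stands above the shaft.
- clip: Open spring clip, dark steel, 8 mm thick (y), 34 mm wide (x), open downwards. Origin: centre of the circle it grips; z up. Its y must lie along the shaft. On the full shaft it stops with its origin about 22.5 mm above the axis. Over the groove it drops to about 16.5 mm, then takes 6 to 13 N to about 8 mm, where it snaps down. Home: origin on the axis within 1 mm; pushing further is solid. 70 g.
- tab (a point): Point in the clip's red grip tab, 40 mm above the clip's origin, a good place to grasp. Tab: 18 mm (x) by 10 mm (y), from 16 to 54 mm above the clip's origin; pinch it across the 10 mm, along y.
- mouth (a point): Between the round noses (1.5 mm radius) of the clip's two sprung jaws, 8.2 mm below the clip's origin, noses 8 mm either side in x; the jaws end 11 mm below the origin. Each nose spreads by up to about 5 mm, then is solid, so that they pass the groove but never the full shaft.
- stand: Wooden stand, fixed: block 90 x 80 x 30 mm with two rails (8 mm thick, 12 mm high) that leave a slot of 11 mm along its x. Origin: centre of its underside. The clip stands upright in the slot on its jaws, origin 41 mm above the bench, its axes as the stand's.
- oil: Bystander: yellow oil bottle with a red cap, 52 mm diameter, 130 mm tall, upright; origin at its underside.
- gouge: Bystander: small turning gouge, wooden handle and steel blade, about 240 mm long, lying on the bench.
- spindle: Bystander: dark turned wooden spindle, 44 mm diameter, 105 mm tall, upright; origin at its underside.
Things that resemble listed ones, but are neither listed nor needed, are in the scene too. Several things look just like the stand: the one meant starts farthest to the robot's left.

How it is judged:
By the outcome, as a careful person would: the job done as asked, in the order asked, and still so for the second after the job is handed in, with the robot touching nothing.
It also fails if it takes over 69 s, if anything falls off the work surface, if the arm or the gripper's body presses on something with over 40 N, if the wrist force passes 120 N, or if a joint passes its speed limit or range.

## Robot

A 6-joint arm with a two-finger parallel gripper is mounted at the origin on the work surface. World frame = base frame: x ahead of the robot, y to its left, z up, the work surface at z = 0. Lengths are in m, angles in degrees, forces in N, time in s.
With the tool pointing down it reaches from about 0.35 to 0.875 m from the base axis. Payload 4.2 kg.
Tool frame: the origin (TCP) lies on the centre line of the jaws, within the pads' length; the fingertips stand 19 mm ahead of it and the grasp point (between the pads) is the TCP; x points along the fingers, y is the direction in which the jaws open and shut, and the axes are right-handed (so a half turn about x gives the same grasp; the last joint's range is limited). The gripper opens to 87 mm and grips with 3 to 60 N. Pads are 19 mm wide; open, the fingers measure 117 mm over their backs; the gripper's body (75 mm by 190 mm) begins 51 mm behind the grasp point.
Start: joints at [84.202, 22.042, 0.453, 0, -68.411, -14.817], TCP at [0.22, 0.585, 0.217] pointing down, gripper open.
Joint ranges: [-179.83, 179.83], [-69.29, 118.12], [-61.27, 80.66], [-181.25, 117.63], [-171.15, -9.14], [-177.46, 177.46]. Speed limits (degrees/s): [159.86, 159.86, 180, 180, 180, 180].

## Interface

Orientations are given as a 3x3 rotation matrix whose columns are the frame's x, y, z axes.
In Python, from station import * gives the robot as it stands.
- The arm moves only by the shell command python3 -m creep 'ROWS'. ROWS is JSON, a list of rows, each a list of 5 numbers: the opening, from 0 (shut) to 1 (fully open), then the shift along the world's x, y, z in mm, then the turn about the world's z in rad. In form: [[jaw, x, y, z, turn], ...]. A call has exactly 8 rows; each row is the pose to reach, as a shift and turn from the pose measured when the call began; what a row does not reach only later rows make up. A row lasts 1/10 s, in which the tool goes at most 50 mm and 8.59 degrees, less where a joint would pass 70% of its speed; a pose out of reach is approached as far as the arm can. A call with a gripper value outside its range is refused whole. The fingers move at their own pace and stop on an object; the grip force is fixed at half the most. Time passes only in rows, so rows that repeat a pose let the fingers close, or fill a call up. It gives the time, the measured TCP pose, the force and the opening at its end, in the units of the state.
- sense(): the state, without advancing time (a new reading comes with each control period).
- capture(name): name is "scene" or "top" or "wrist"; returns a dict with "image" (420x560x3 uint8, blue, green, red), "z_map" (420x560 float32, m along the optical axis (not along the pixel's ray), 0 where there is no reading), "mtx" (3x3 intrinsics, pixels), "eye" and "attitude" of the camera in the world. Camera axes: x right, y up, looking along -z (the intrinsics and any distortion apply to the point x, -y, -z); pixel columns grow to the right and rows downward; lengths in m; the calibration is good to about 2 mm. A picture is of the moment at which its call begins.
- finish_job(): hands the job in, once; it reports no verdict.
Trained networks look in a picture, given as the dict that the camera call returned (one of the last four; its "shot" number tells which), for a name from the list of things; names that differ only in an ending like _2 or _b are one class to them, and where a whole thing is asked for, a point or a joint stands for the part that bears it (a point fixed in the world has none). Each returns a list of dicts, best first, with "confidence" (0 to 1); they miss things now and then, are a little off and sometimes report something else, mostly with a low value. They report only what shows in the picture. A call takes as long as a camera call. They do not tell look-alikes from the thing itself.
- look_for(picture, thing): "box" ([left, top, right, bottom] in pixels, round what is visible of it).
- mark_of(picture, thing): "centre" ([column, row] in pixels: a listed point, or the origin of a listed thing).
The state is a dict: "time_s": time; "joints": joint angles; "joint_velocities": joint speeds; "effort": joint torques, N m; "tcp_pos": TCP position; "ee_rot": TCP orientation; "wrist_force": force on the tool from outside, world axes, zero at the start; "moment": the same for the moment, N m; "gripper_width": opening from 0.0 (shut) to 1.0 (fully open).
Only numpy, scipy, OpenCV 4.12 (cv2) and the standard library are available. Lean on these libraries where they do the work, as an engineer would, in place of code of your own. Each camera call takes 0.05 s, during which the arm holds its last target.

## Working session

There is one attempt and no reset: what is moved stays moved. The work goes in short steps, Python scripts to look and compute and a shell command to move; the robot and the scene stay as the last step left them, time stands still between calls to the robot, and variables do not carry over. Pictures are saved under pics/ and viewed, and the job is handed in when it is done.

```bash
mkdir -p pics; cat > h.py <<'E'
from station import *
import numpy as np, cv2
def pt(p,c,r,d=None):
    c=float(c);r=float(r)
    if d is None:
        z=p["z_map"][int(r)-1:int(r)+2,int(c)-1:int(c)+2]; z=z[z>0]; d=np.median(z)
    K=p["mtx"]; v=np.array([(c-K[0,2])/K[0,0]*d,-(r-K[1,2])/K[1,1]*d,-d])
    return np.array(p["eye"])+np.array(p["attitude"])@v
def ray_z(p,c,r,z):
    a=pt(p,c,r,1.0); e=np.array(p["eye"]); return e+(a-e)*(z-e[2])/(a[2]-e[2])
E
python3 - <<'E'
from h import *
np.set_printoptions(precision=4,suppress=True)
s=sense(); print(s["time_s"],s["tcp_pos"],s["ee_rot"],s["wrist_force"],s["gripper_width"])
for n in ("scene","top","wrist"):
    p=capture(n); cv2.imwrite(f"pics/{n}0.png",p["image"]); print(n,p.keys(),p["eye"],p["mtx"][0][0])
    for t in ("stand","clip","unit","tab","axis","pedestal"):
        print(t,[(round(o["confidence"],2),np.round(o["centre"]), pt(p,*o["centre"])) for o in mark_of(p,t)[:5]])
E
```

```text
0.0 [0.2198 0.5844 0.2156] [[-0.0007 -0.3523 -0.9359]
 [-0.0021 -0.9359  0.3523]
 [-1.      0.0022 -0.0001]] [-0.4562 -0.2985 -0.1249] 1.0025571112076317
scene dict_keys(['image', 'z_map', 'mtx', 'eye', 'attitude', 'shot']) [ 1.0422 -0.3491  0.7658] 459.66812168804216
stand [(0.98, array([278., 209.]), array([0.5215, 0.019 , 0.0297])), (0.71, array([256., 165.]), array([0.3802, 0.0579, 0.0281])), (0.62, array([326., 174.]), array([0.4982, 0.1702, 0.0272])), (0.62, array([356., 242.]), array([0.6827, 0.0924, 0.029 ]))]
clip [(0.53, array([324., 161.]), array([0.4698, 0.1858, 0.0364])), (0.32, array([214., 388.]), array([ 0.7851, -0.2874,  0.0809]))]
unit [(0.84, array([226., 253.]), array([ 0.5409, -0.1236,  0.01  ])), (0.67, array([327., 172.]), array([0.4976, 0.1732, 0.0291]))]
tab [(0.53, array([326., 150.]), array([0.4806, 0.1779, 0.0836]))]
axis [(0.61, array([220., 230.]), array([ 0.55  , -0.1333,  0.1011]))]
pedestal [(0.93, array([190., 255.]), array([ 0.5761, -0.2077,  0.1145])), (0.4, array([324., 174.]), array([0.4958, 0.1641, 0.0292]))]
top dict_keys(['image', 'z_map', 'mt
[... 270 characters left out ...]
0.62, array([194., 255.]), array([0.4761, 0.1721, 0.0432]))]
clip [(0.58, array([189., 258.]), array([0.4667, 0.1742, 0.0736])), (0.41, array([190., 256.]), array([0.4738, 0.1813, 0.0338]))]
unit [(0.58, array([331., 226.]), array([ 0.5223, -0.1107,  0.0902]))]
tab [(0.58, array([185., 253.]), array([0.4757, 0.178 , 0.0948]))]
axis [(0.82, array([337., 220.]), array([ 0.532 , -0.121 ,  0.1061])), (0.38, array([196., 257.]), array([0.4727, 0.1683, 0.0355]))]
pedestal [(0.56, array([379., 198.]), array([ 0.571 , -0.2047,  0.1175]))]
wrist dict_keys(['image', 'z_map', 'mtx', 'eye', 'attitude', 'shot']) [0.286  0.5606 0.3847] 326.42005934633676
stand []
clip []
unit []
tab []
axis []
pedestal []
```

View pics/scene0.png

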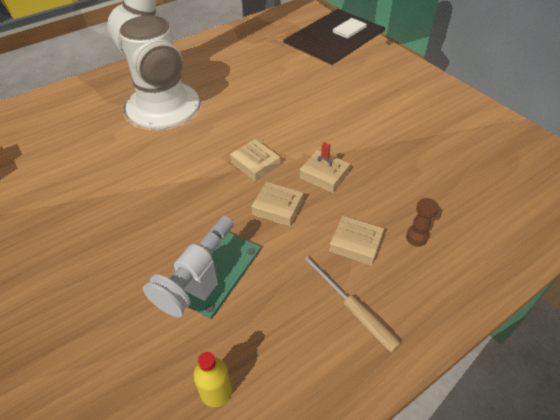

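View pics/top0.png

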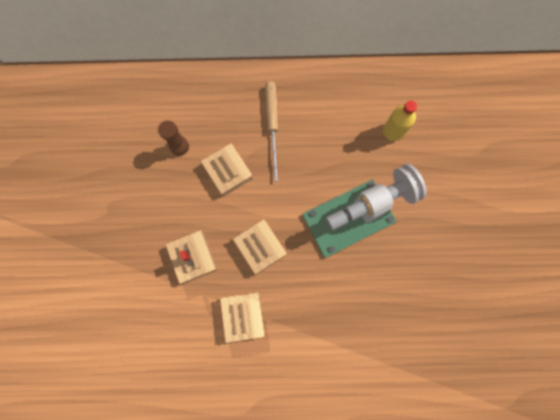

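```bash
python3 - <<'E'
from h import *
p=capture("top"); im=p["image"]
a=cv2.resize(im[150:270,290:440],None,fx=5,fy=5,interpolation=cv2.INTER_CUBIC)
b=cv2.resize(im[220:295,155:230],None,fx=8,fy=8,interpolation=cv2.INTER_CUBIC)
cv2.imwrite("pics/a.png",a);cv2.imwrite("pics/b.png",b)
q=capture("scene");c=cv2.resize(q["image"][205:325,140:270],None,fx=5,fy=5,interpolation=cv2.INTER_CUBIC);cv2.imwrite("pics/c.png",c)
# world cloud from both
def cloud(p):
    rr,cc=np.mgrid[0:420,0:560]; d=p["z_map"]; K=p["mtx"]
    v=np.stack([(cc-K[0,2])/K[0,0]*d,-(rr-K[1,2])/K[1,1]*d,-d],-1)
    w=np.array(p["eye"])+v@np.array(p["attitude"]).T; w[d==0]=np.nan; return w
W=cloud(p)
def rect(lo,hi,cen,r):
    m=(W[...,2]>lo)&(W[...,2]<hi)&(np.hypot(W[...,0]-cen[0],W[...,1]-cen[1])<r)
    P=W[m]; 
    return P
P=rect(.022,.036,(.476,.172),.075); print("stand",len(P),cv2.minAreaRect((P[:,:2]*1000).astype(np.float32)),np.median(P[:,2]))
for n,pp in (("top",p),("scene",q)):
    W=cloud(pp)
    g=rect(.085,.115,(.535,-.125),.07); print(n,"shaft",len(g))
    # foot plate by colour
    im=pp["image"].astype(int); m=(im[...,1]>im[...,2]+15)&(im[...,1]>im[...,0])&(W[...,2]>.004)&(W[...,2]<.02)&(np.hypot(W[...,0]-.54,W[...,1]+.13)<.2)
    G=W[m]; print(len(G),cv2.minAreaRect((G[:,:2]*1000).astype(np.float32)),np.median(G[:,2]))
    c=g.mean(0); u,s,v=np.linalg.svd(g[:,:2]-c[:2]); print(c,v[0],np.degrees(np.arctan2(*v[0][::-1])))
    t=rect(.07,.1,(.473,.176),.03); print("tab",len(t),t.mean(0),t.max(0),t.min(0))
E
```

```text
stand 1295 ((473.446044921875, 182.7132568359375), (90.52587890625, 80.57669067382812), 21.059083938598633) 0.030774605039128988
top shaft 708
1873 ((552.518798828125, -161.47802734375), (106.26964569091797, 175.97434997558594), 25.249046325683594) 0.013038818063904611
[ 0.54497679 -0.14926777  0.10256629] [ 0.4231547  -0.90605745] -64.96608242862385
tab 77 [0.47100364 0.18018944 0.09047125] [0.48133367 0.18936949 0.09945693] [0.46204709 0.17409103 0.07003644]
scene shaft 609
2192 ((570.5294189453125, -158.05224609375), (81.7972640991211, 180.84432983398438), 25.48835563659668) 0.011233326071663996
[ 0.55275919 -0.14425421  0.09982272] [-0.43452215  0.90066115] 115.75489165517921
tab 100 [0.47773363 0.17868451 0.0846058 ] [0.48598622 0.18945565 0.09653477] [0.46681864 0.17202085 0.07008152]
```

View pics/a.png

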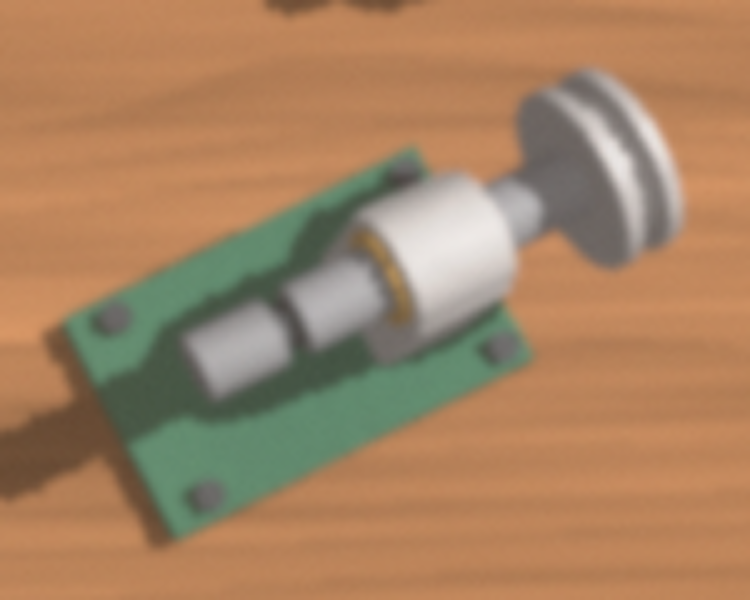

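View pics/b.png

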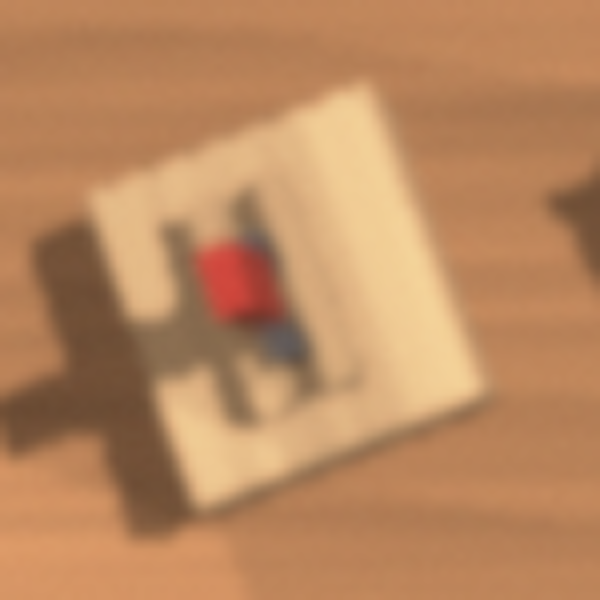

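View pics/c.png

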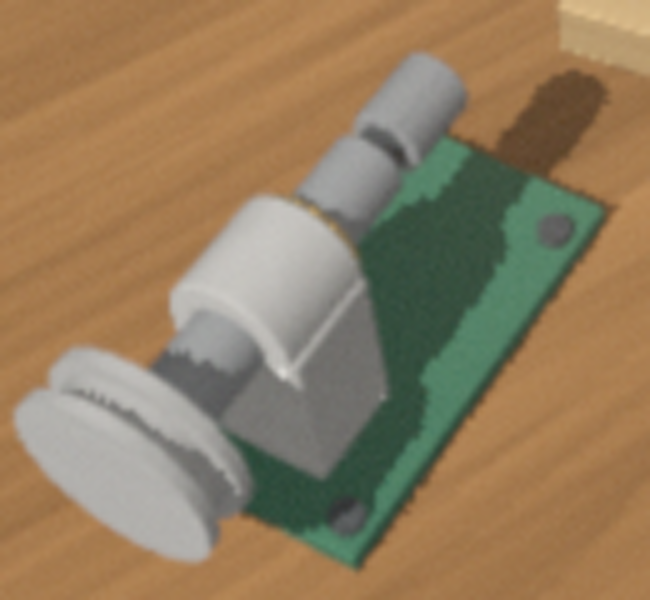

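```bash
python3 -m creep '[[1,35,-30,0,0.1],[1,65,-65,0,0.25],[1,90,-105,0,0.4],[1,115,-145,0,0.5],[1,140,-185,0,0.6],[1,165,-225,0,0.7],[1,190,-265,0,0.728],[1,210,-300,0,0.728]]'
python3 -m creep '[[1,20,-40,-10,0],[1,35,-75,-20,0],[1,44,-104,-30,0],[1,44,-104,-30,0],[1,44,-104,-30,0],[1,44,-104,-30,0],[1,44,-104,-30,0],[1,44,-104,-30,0]]'
python3 - <<'E'
from h import *
np.set_printoptions(precision=4,suppress=True)
s=sense(); print(s["time_s"],s["tcp_pos"],s["ee_rot"],s["joints"])
p=capture("wrist"); cv2.imwrite("pics/w1.png",p["image"]); np.save("pics/w1",p["z_map"])
for t in ("stand","clip","tab"):
    print(t,[(round(o["confidence"],2),np.round(o["centre"]), pt(p,*o["centre"])) for o in mark_of(p,t)[:5]])
E
```

```text
time_s: 1.95
tcp_pos: [0.4309, 0.283, 0.217]
ee_rot: [[0.001, 0.36, -0.933], [0.0, -0.933, -0.36], [-1.0, -0.0, -0.001]]
wrist_force: [-0.2, 0.2, -0.1]
gripper_width: 1.002
time_s: 2.75
tcp_pos: [0.4748, 0.18, 0.1873]
ee_rot: [[0.001, 0.361, -0.932], [0.001, -0.932, -0.361], [-1.0, -0.0, -0.001]]
wrist_force: [-0.1, -0.4, 1.0]
gripper_width: 1.001
2.75 [0.4748 0.18   0.1873] [[ 0.0011  0.3614 -0.9324]
 [ 0.0008 -0.9324 -0.3614]
 [-1.     -0.0004 -0.0013]] [ 39.1011  12.0309 -18.369    0.0042 -59.5225  72.0837]
stand [(0.97, array([321., 313.]), array([0.3648, 0.0897, 0.0364])), (0.97, array([402., 216.]), array([0.4974, 0.054 , 0.0319])), (0.91, array([281., 183.]), array([0.4874, 0.1845, 0.0507]))]
clip [(0.78, array([276., 194.]), array([0.4815, 0.1872, 0.0779]))]
tab [(0.92, array([274., 202.]), array([0.4779, 0.1873, 0.0947]))]
```

View pics/w1.png

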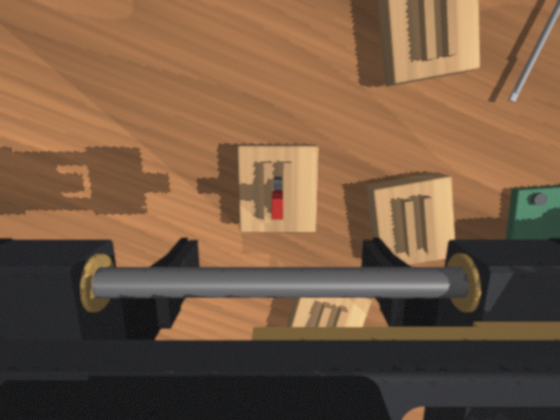

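```bash
python3 - <<'E'
from h import *
np.set_printoptions(precision=4,suppress=True)
p=capture("wrist"); im=p["image"].astype(int)
c=cv2.resize(p["image"][140:240,220:340],None,fx=6,fy=6,interpolation=cv2.INTER_CUBIC);cv2.imwrite("pics/w1c.png",c)
m=(im[...,2]>110)&(im[...,1]<80)&(im[...,0]<80); m[:150]=0;m[240:]=0;m[:,:240]=0;m[:,320:]=0
rr,cc=np.nonzero(m); z=p["z_map"][rr,cc]; P=np.array([pt(p,a,b,d) for a,b,d in zip(cc,rr,z)])
print(len(P),cc.min(),cc.max(),rr.min(),rr.max())
s=sense(); R=np.array(s["ee_rot"]); T=(P-np.array(s["tcp_pos"]))@R
top=P[:,2]>.088
print(P[top].mean(0),P[:,2].max(), "tool y,z range top",T[top].min(0),T[top].max(0)," all",T.min(0),T.max(0))
# stand top
W=[]
for r in range(140,240):
  for k in range(225,330):
    d=p["z_map"][r,k]
    if d>0: W.append(pt(p,k,r,d))
W=np.array(W); g=W[(W[:,2]>.022)&(W[:,2]<.036)]; print(cv2.minAreaRect((g[:,:2]*1000).astype(np.float32)))
E
```

```text
245 270 281 193 218
[0.4751 0.1838 0.0946] 0.0965387074984757 tool y,z range top [ 0.0905 -0.0088 -0.0093] [0.0979 0.0003 0.0078]  all [ 0.0905 -0.0088 -0.0093] [0.1128 0.0004 0.0078]
((475.7122802734375, 184.10108947753906), (89.61184692382812, 80.05695343017578), 21.09965705871582)
```

View pics/w1c.png

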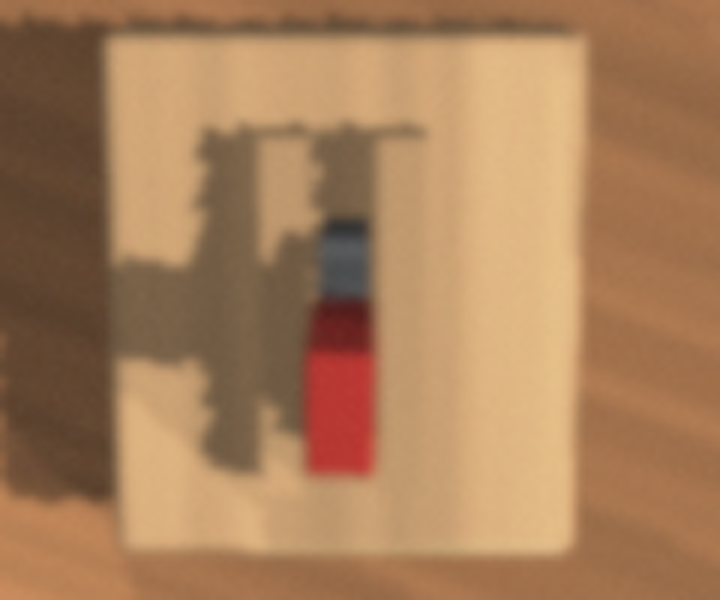

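```bash
python3 -m creep '[[1,0,4,-25,0],[1,0,4,-50,0],[1,0,4,-75,0],[1,0,4,-95,0],[1,0,4,-106,0],[1,0,4,-106,0],[1,0,4,-106,0],[0.5,0,4,-106,0]]'
python3 -m creep '[[0.3,0,0,0,0],[0,0,0,0,0],[0,0,0,0,0],[0,0,0,0,0],[0,0,0,0,0],[0,0,0,0,0],[0,0,0,0,0],[0,0,0,0,0]]'
python3 - <<'E'
from h import *
p=capture("wrist"); cv2.imwrite("pics/w2.png",p["image"])
E
```

```text
time_s: 3.8
tcp_pos: [0.4757, 0.1839, 0.0822]
ee_rot: [[0.003, 0.361, -0.933], [0.002, -0.933, -0.361], [-1.0, -0.001, -0.003]]
wrist_force: [0.1, 0.6, -0.2]
gripper_width: 0.963
time_s: 4.6
tcp_pos: [0.4756, 0.1839, 0.0822]
ee_rot: [[0.003, 0.361, -0.933], [0.002, -0.933, -0.361], [-1.0, -0.001, -0.003]]
wrist_force: [0.3, -0.1, -0.6]
gripper_width: 0.263
```

View pics/w2.png

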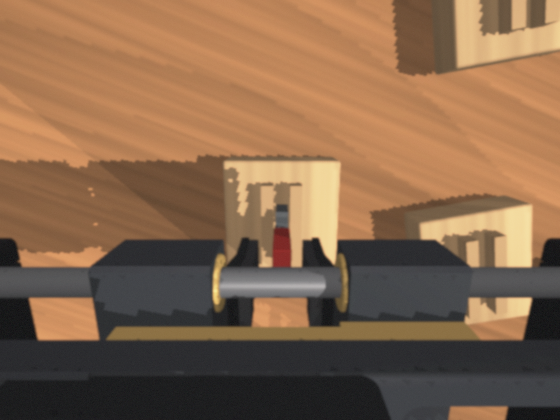

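```bash
python3 -m creep '[[0,0,0,0,0],[0,0,0,0,0],[0,0,0,0,0],[0,0,0,0,0],[0,0,0,0,0],[0,0,0,0,0],[0,0,0,0,0],[0,0,0,0,0]]'
python3 -m creep '[[0,0,0,5,0],[0,0,0,20,0],[0,0,0,40,0],[0,0,0,70,0],[0,0,0,100,0],[0,0,0,125,0],[0,0,0,128,0],[0,0,0,128,0]]'
python3 - <<'E'
from h import *
np.set_printoptions(precision=4,suppress=True)
def cloud(p):
    rr,cc=np.mgrid[0:420,0:560]; d=p["z_map"]; K=p["mtx"]
    v=np.stack([(cc-K[0,2])/K[0,0]*d,-(rr-K[1,2])/K[1,1]*d,-d],-1)
    w=np.array(p["eye"])+v@np.array(p["attitude"]).T; w[d==0]=np.nan; return w
p=capture("wrist"); cv2.imwrite("pics/w3.png",p["image"])
import cv2
for n in ("top","scene"):
    p=capture(n); W=cloud(p); im=p["image"].astype(int)
    # fit cylinder axis: shaft surface points between pedestal and free end
    m=(W[...,2]>.092)&(W[...,2]<.109)&(np.hypot(W[...,0]-.53,W[...,1]+.12)<.06)
    P=W[m]
    from scipy.optimize import least_squares
    def f(x): # x0,y0 at centroid, yaw, z, (r fixed .015)
        n_=np.array([np.sin(x[2]),-np.cos(x[2])])
        d=(P[:,:2]-x[:2])@np.array([np.cos(x[2]),np.sin(x[2])])
        return np.hypot(d,P[:,2]-x[3])-.015
    c=P.mean(0)
    best=least_squares(f,[c[0],c[1],np.radians(25.),.09],loss="soft_l1",f_scale=.002)
    x=best.x; print(n,len(P),x[:2],np.degrees(x[2]),x[3],np.sqrt(np.mean(best.fun**2)))
    # along-shaft profile
    yv=np.array([-np.sin(x[2]),np.cos(x[2])]); xv=np.array([np.cos(x[2]),np.sin(x[2])])
    Q=W.reshape(-1,3); I=im.mean(-1).ravel()
    t=(Q[:,:2]-x[:2])@yv; e=(Q[:,:2]-x[:2])@xv
    k=(abs(e)<.004)&(Q[:,2]>.08)&(Q[:,2]<.13)
    for a in np.arange(-.08,.1,.004):
        kk=k&(t>=a)&(t<a+.004)
        if kk.sum(): print(round(a*1000+2), kk.sum(), round(Q[kk,2].mean(),4), round(I[kk].mean()))
    G=W[(im[...,1]>im[...,2]+15)&(im[...,1]>im[...,0])&(W[...,2]>.004)&(W[...,2]<.02)&(np.hypot(W[...,0]-.54,W[...,1]+.13)<.2)]
    t=(G[:,:2]-x[:2])@yv;e=(G[:,:2]-x[:2])@xv; print("plate t",t.min(),t.max(),"e",e.min(),e.max())
E
```

```text
time_s: 5.45
tcp_pos: [0.4756, 0.1839, 0.0822]
ee_rot: [[0.003, 0.361, -0.933], [0.002, -0.933, -0.361], [-1.0, -0.001, -0.003]]
wrist_force: [-0.8, 0.3, -1.3]
gripper_width: 0.107
time_s: 6.25
tcp_pos: [0.4755, 0.184, 0.2106]
ee_rot: [[0.003, 0.361, -0.933], [0.003, -0.933, -0.36], [-1.0, -0.002, -0.004]]
wrist_force: [0.1, -0.3, -1.2]
gripper_width: 0.111
top 518 [ 0.6707 -0.4124] 25.310035105867453 0.09041483397617228 0.002066430487778982
plate t 0.18874254707929505 0.36535378946035235 e -0.05283491374842098 0.05356318715207358
scene 453 [ 0.5868 -0.2295] 24.924070276070317 0.08878422609589937 0.0018566691350508414
-62 53 0.1083 180
-58 8 0.1285 185
-54 5 0.122 146
-50 9 0.1219 159
-46 17 0.1242 185
-42 8 0.129 191
-38 2 0.1276 186
-30 3 0.1047 138
-26 8 0.1043 104
-22 10 0.1041 100
-18 8 0.104 112
-14 10 0.1044 155
-10 12 0.104 164
-6 6 0.1039 163
-2 12 0.1042 164
2 15 0.1084 185
6 10 0.1143 200
10 11 0.1154 198
14 10 0.1144 198
18 10 0.1146 198
22 9 0.1152 199
26 8 0.1153 199
30 11 0.1149 199
34 9 0.1142 198
38 9 0.1145 198
42 9 0.1151 197
46 6 0.1149 189
50 5 0.11 150
54 4 0.1049 124
58 7 0.1046 148
62 7 0.1039 165
66 7 0.104 164
70 8 0.1041 165
74 8 0.104 165
78 6 0.1045 164
82 9 0.1044 164
86 7 0.1034 163
90 2 0.1012 144
94 8 0.098 103
98 13 0.1016 135
plate t -0.018146508294708905 0.16208485416355228 e -0.026664447204136046 0.05670867795081224
```

View pics/w3.png

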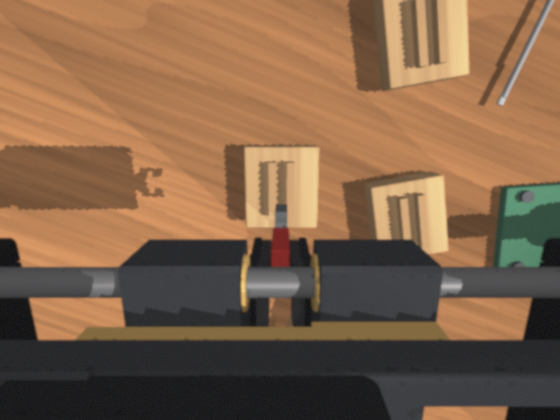

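```bash
python3 - <<'E'
from h import *
from scipy.optimize import least_squares
np.set_printoptions(precision=4,suppress=True)
def cloud(p):
    rr,cc=np.mgrid[0:420,0:560]; d=p["z_map"]; K=p["mtx"]
    v=np.stack([(cc-K[0,2])/K[0,0]*d,-(rr-K[1,2])/K[1,1]*d,-d],-1)
    w=np.array(p["eye"])+v@np.array(p["attitude"]).T; w[d==0]=np.nan; return w
B=np.array([.535,-.125])
for n in ("top","scene"):
    p=capture(n); W=cloud(p); im=p["image"].astype(int)
    m=(W[...,2]>.094)&(W[...,2]<.108)&(np.hypot(W[...,0]-.53,W[...,1]+.118)<.055)
    P=W[m]
    def f(x): return np.hypot((P[:,:2]-B)@np.array([np.cos(x[1]),np.sin(x[1])])-x[0],P[:,2]-x[2])-.015
    b=least_squares(f,[0,np.radians(25.),.09],loss="soft_l1",f_scale=.001); x=b.x
    xv=np.array([np.cos(x[1]),np.sin(x[1])]);yv=np.array([-xv[1],xv[0]]); O=B+x[0]*xv
    print(n,len(P),"O",O,"off mm",x[0]*1e3,"yaw",np.degrees(x[1]),"z",x[2])
    Q=W.reshape(-1,3); I=im.mean(-1).ravel(); t=(Q[:,:2]-O)@yv; e=(Q[:,:2]-O)@xv
    k=(abs(e)<.006)&(Q[:,2]>.08)&(Q[:,2]<.13)
    for a in np.arange(-.07,.07,.003):
        kk=k&(t>=a)&(t<a+.003)
        if kk.sum(): print(round(a*1000+1.5,1), kk.sum(), round(Q[kk,2].mean(),4), round(I[kk].mean()),end=" | ")
    kk=(abs(e)<.016)&(Q[:,2]>.08)&(Q[:,2]<.13); print("\nend t",np.sort(t[kk])[-5:])
    G=W[(im[...,1]>im[...,2]+15)&(im[...,1]>im[...,0])&(W[...,2]>.004)&(W[...,2]<.02)&(np.hypot(W[...,0]-.54,W[...,1]+.13)<.2)]
    t=(G[:,:2]-O)@yv;e=(G[:,:2]-O)@xv; print("plate t",t.min(),t.max(),"e",e.min(),e.max())
    for th in ("axis","unit","pedestal"):
        for o in mark_of(p,th)[:1]: print(th,o["confidence"],o["centre"],ray_z(p,*o["centre"],{"axis":.09,"unit":0,"pedestal":.116}[th]))
E
```

```text
top 446 O [ 0.5349 -0.1251] off mm -0.14962114358306297 yaw 25.04553311618445 z 0.0904460751638155
-68.5 15 0.115 197 | -65.5 9 0.1117 139 | -62.5 17 0.1075 121 | -59.5 9 0.105 128 | -56.5 7 0.1066 156 | -53.5 12 0.1061 180 | -50.5 7 0.1052 186 | -47.5 10 0.1053 185 | -44.5 9 0.105 186 | -41.5 9 0.1054 184 | -38.5 8 0.1064 186 | -35.5 12 0.1048 185 | -32.5 8 0.1051 186 | -29.5 8 0.1057 181 | -26.5 14 0.1037 147 | -23.5 8 0.1005 92 | -20.5 8 0.0999 92 | -17.5 10 0.1005 123 | -14.5 6 0.1049 159 | -11.5 9 0.1048 176 | -8.5 10 0.1061 180 | -5.5 8 0.1048 182 | -2.5 8 0.1056 181 | 0.5 12 0.1053 180 | 3.5 7 0.1045 181 | 6.5 10 0.1057 181 | 9.5 9 0.1049 181 | 12.5 7 0.1039 180 | 15.5 10 0.1055 177 | 18.5 21 0.0969 123 | 
end t [0.0198 0.0199 0.0199 0.0199 0.0199]
plate t -0.12933073053452052 0.04744616629389156 e -0.05251743465852067 0.05361613065503329
axis 0.77 [338.8, 219.1] [ 0.5359 -0.1278  0.09  ]
unit 0.94 [334.4, 224.2] [ 0.5407 -0.131   0.    ]
pedestal 0.93 [377.7, 199.4] [ 0.5686 -0.2021  0.116 ]
scene 385 O [ 0.5372 -0.1239] off mm 2.475102856632727 yaw 25.75287868565164 z 0.0888
[... 204 characters left out ...]
41.5 6 0.1041 164 | -38.5 11 0.1041 163 | -35.5 7 0.1036 164 | -32.5 9 0.104 164 | -29.5 7 0.1041 161 | -26.5 2 0.0996 140 | -23.5 9 0.0985 108 | -20.5 8 0.0994 104 | -17.5 19 0.1018 141 | -14.5 6 0.1036 161 | -11.5 9 0.1029 159 | -8.5 7 0.1034 162 | -5.5 10 0.1033 161 | -2.5 10 0.1038 161 | 0.5 5 0.1047 161 | 3.5 7 0.1033 161 | 6.5 7 0.1039 160 | 9.5 8 0.103 159 | 12.5 10 0.1029 160 | 15.5 7 0.1038 159 | 
end t [0.0161 0.0163 0.0167 0.0167 0.0172]
plate t -0.1355374929773764 0.04548756424983582 e -0.02483554717557822 0.056939915186390876
axis 0.78 [220.8, 229.9] [ 0.5426 -0.1285  0.09  ]
unit 0.74 [224.2, 252.9] [ 0.5315 -0.1244  0.    ]
pedestal 0.6 [189.2, 254.5] [ 0.5761 -0.2092  0.116 ]
```

```bash
python3 -m creep '[[0,10,-35,0,0.02],[0,20,-75,0,0.04],[0,28,-115,0,0.06],[0,36,-155,0,0.074],[0,44,-195,0,0.074],[0,52,-235,0,0.074],[0,60,-275,0,0.074],[0,65,-305,0,0.074]]'
python3 -m creep '[[0,4,-18,0,0],[0,5,-23,0,0],[0,5,-23,0,0],[0,5,-23,0,0],[0,5,-23,0,0],[0,5,-23,0,0],[0,5,-23,0,0],[0,5,-23,0,0]]'
python3 - <<'E'
from h import *
np.set_printoptions(precision=4,suppress=True)
s=sense(); print(s["time_s"],s["tcp_pos"],s["ee_rot"],s["wrist_force"],s["joints"])
for n in ("wrist","scene","top"):
    p=capture(n); cv2.imwrite(f"pics/{n}4.png",p["image"])
    np.savez(f"pics/{n}4",**{k:np.array(p[k]) for k in p})
E
```

```text
time_s: 7.6
tcp_pos: [0.5408, -0.1234, 0.2098]
ee_rot: [[0.002, 0.428, -0.904], [0.001, -0.904, -0.428], [-1.0, -0.0, -0.003]]
wrist_force: [0.2, 1.3, -0.7]
gripper_width: 0.109
time_s: 8.4
tcp_pos: [0.5459, -0.146, 0.21]
ee_rot: [[0.002, 0.428, -0.904], [0.001, -0.904, -0.428], [-1.0, -0.0, -0.003]]
wrist_force: [-1.0, 0.0, -0.6]
gripper_width: 0.106
8.4 [ 0.5459 -0.146   0.21  ] [[ 0.0024  0.4283 -0.9037]
 [ 0.0014 -0.9037 -0.4283]
 [-1.     -0.0002 -0.0028]] [-1.0084  0.032  -0.6116] [  1.4122  16.4432  -8.7982  -0.083  -64.6166 113.9802]
```

View pics/wrist4.png

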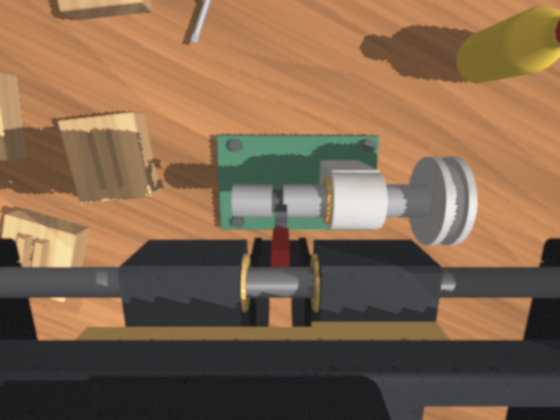

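View pics/scene4.png

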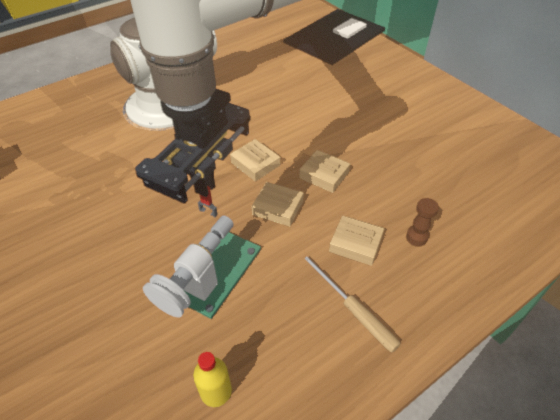

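```bash
python3 - <<'E'
from h import *
from scipy.optimize import least_squares
np.set_printoptions(precision=4,suppress=True)
def cloud(p):
    rr,cc=np.mgrid[0:420,0:560]; d=p["z_map"]; K=p["mtx"]
    v=np.stack([(cc-K[0,2])/K[0,0]*d,-(rr-K[1,2])/K[1,1]*d,-d],-1)
    w=np.array(p["eye"])+v@np.array(p["attitude"]).T; w[d==0]=np.nan; return w
p=np.load("pics/wrist4.npz"); W=cloud(p); im=p["image"].astype(int)
c=cv2.resize(p["image"][170:275,220:350],None,fx=6,fy=5.7,interpolation=cv2.INTER_CUBIC);cv2.imwrite("pics/w4c.png",c)
s=sense(); T0=np.array(s["tcp_pos"]); print(T0)
R=np.array(s["ee_rot"])
yaw=np.arctan2(R[0,1],-R[1,1]); # y=(sin,-cos)
print("yaw",np.degrees(yaw))
m=(W[...,2]>.094)&(W[...,2]<.108)&(abs(W[...,0]-.54)<.06)&(abs(W[...,1]+.13)<.06)
rr,cc=np.nonzero(m); print(rr.min(),rr.max(),cc.min(),cc.max())
P=W[m]; B=T0[:2]
def f(x): return np.hypot((P[:,:2]-B)@np.array([np.cos(x[1]),np.sin(x[1])])-x[0],P[:,2]-x[2])-.015
b=least_squares(f,[0,yaw,.09],loss="soft_l1",f_scale=.001); x=b.x
print("shaft off (clip x)",x[0]*1e3,"yaw",np.degrees(x[1]),"z",x[2],len(P))
xv=np.array([np.cos(x[1]),np.sin(x[1])]);yv=np.array([-xv[1],xv[0]])
Q=W.reshape(-1,3);I=im.mean(-1).ravel();t=(Q[:,:2]-B)@yv;e=(Q[:,:2]-B)@xv
for lo,hi in ((-.004,.004),(.004,.010)):
  k=(abs(e-x[0]-(lo+hi)/2)<(hi-lo)/2)&(Q[:,2]>.08)&(Q[:,2]<.112)
  for a in np.arange(-.03,.05,.002):
    kk=k&(t>=a)&(t<a+.002)
    if kk.sum(): print(round(a*1000+1,1),kk.sum(),round(Q[kk,2].mean(),4),round(I[kk].mean()),end=" | ")
  print()
# clip pts: z .14-.19
k=(Q[:,2]>.145)&(Q[:,2]<.21)&(abs(t)<.03)&(abs(e)<.03)
C=Q[k]; idx=np.nonzero(k)[0]; r_=idx//560;c_=idx%560
for i in np.argsort(r_*1000+c_)[:200]:
    if r_[i]<232: print((c_[i],r_[i]),np.round([e[idx[i]]*1e3,t[idx[i]]*1e3,C[i,2]*1e3],1),im[r_[i],c_[i]])
E
```

```text
[ 0.5458 -0.1462  0.2098]
yaw 25.328730901851806
173 223 231 351
shaft off (clip x) 1.6812576576634588 yaw 27.211450928194946 z 0.08976532511330707 3039
-29.0 18 0.1047 189 | -27.0 27 0.1046 189 | -25.0 19 0.1044 189 | -23.0 20 0.1044 188 | -21.0 28 0.1046 189 | -19.0 19 0.1046 189 | -17.0 18 0.1049 189 | -15.0 27 0.1047 189 | -13.0 18 0.1046 189 | -11.0 18 0.1047 189 | -9.0 26 0.1046 189 | -7.0 19 0.1048 187 | -5.0 13 0.1046 178 | -3.0 15 0.1048 161 | -1.0 12 0.0996 83 | 1.0 12 0.0994 73 | 3.0 13 0.1001 92 | 5.0 19 0.0996 102 | 7.0 18 0.0998 115 | 9.0 20 0.1023 169 | 11.0 24 0.1042 187 | 13.0 19 0.1047 186 | 15.0 19 0.1044 186 | 17.0 26 0.1045 186 | 19.0 19 0.1045 186 | 21.0 18 0.1045 185 | 23.0 23 0.1046 186 | 25.0 21 0.1044 185 | 27.0 20 0.1044 184 | 29.0 21 0.1045 185 | 31.0 20 0.1044 183 | 33.0 17 0.1045 184 | 35.0 18 0.1046 184 | 37.0 23 0.1045 183 | 39.0 20 0.1046 181 | 41.0 21 0.1046 179 | 43.0 14 0.1045 154 | 
-29.0 20 0.1024 167 | -27.0 16 0.1017 165 | -25.0 16 0.1019 165 | -23.0 19 0.1022 168 | -21.0 16 0.1025 169 | -19.0 15 0.1024 168 | -17.0 21 0.1023 168 | -15.0 18 0.10
[... 12514 characters left out ...]
] [104 122  90]
(np.int64(275), np.int64(219)) [ 10.4   3.4 179.5] [ 96 104  88]
(np.int64(276), np.int64(219)) [ 10.6   2.8 180.1] [89 90 85]
(np.int64(277), np.int64(219)) [ 10.1   2.2 178.7] [88 88 85]
(np.int64(278), np.int64(219)) [ 10.4   1.5 179.7] [89 89 87]
(np.int64(279), np.int64(219)) [ 10.7   0.8 180.6] [88 88 85]
(np.int64(280), np.int64(219)) [ 10.4   0.2 179.7] [89 88 85]
(np.int64(281), np.int64(219)) [ 10.2  -0.4 179.3] [87 86 84]
(np.int64(282), np.int64(219)) [ 10.3  -1.  179.8] [88 88 86]
(np.int64(283), np.int64(219)) [  9.9  -1.7 178.5] [87 87 84]
(np.int64(284), np.int64(219)) [ 10.   -2.3 178.9] [88 87 86]
(np.int64(285), np.int64(219)) [ 10.4  -2.9 180.1] [87 87 83]
```

View pics/w4c.png

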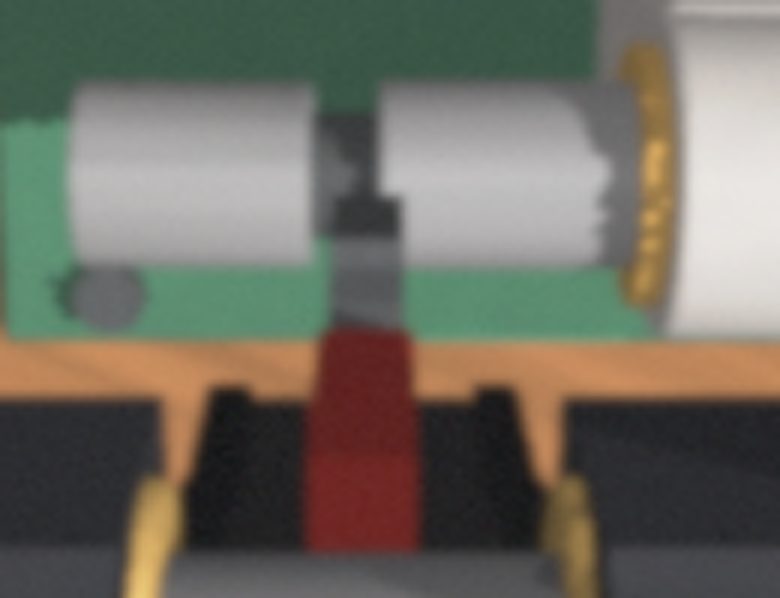

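```bash
python3 -m creep '[[0,2,4.6,-10,0],[0,1.6,4.6,-25,0],[0,1.6,4.6,-38,0],[0,1.6,4.6,-45,0],[0,1.6,4.6,-45,0],[0,1.6,4.6,-45,0],[0,1.6,4.6,-45,0],[0,1.6,4.6,-45,0]]'
cat >> h.py <<'E'
def cloud(p):
    rr,cc=np.mgrid[0:420,0:560]; d=p["z_map"]; K=p["mtx"]
    v=np.stack([(cc-K[0,2])/K[0,0]*d,-(rr-K[1,2])/K[1,1]*d,-d],-1)
    w=np.array(p["eye"])+v@np.array(p["attitude"]).T; w[d==0]=np.nan; return w
E
python3 - <<'E'
from h import *
np.set_printoptions(precision=2,suppress=True)
s=sense(); T0=np.array(s["tcp_pos"]); print(s["time_s"],T0,s["wrist_force"])
p=capture("wrist"); W=cloud(p)
c=cv2.resize(p["image"][150:275,210:360],None,fx=5,fy=4.6,interpolation=cv2.INTER_CUBIC);cv2.imwrite("pics/w5c.png",c)
y=np.radians(25.4); xv=np.array([np.cos(y),np.sin(y)]);yv=np.array([-xv[1],xv[0]])
e=(W[...,:2]-T0[:2])@xv*1e3; t=(W[...,:2]-T0[:2])@yv*1e3; z=W[...,2]*1e3
# shaft: outer silhouette: circle fit per slice
from scipy.optimize import least_squares
for a in (-35,-28,-21,-14,12,18,24,30,36):
    m=(t>a-3)&(t<a+3)&(z>93)&(z<107)&(abs(e)<20)
    f=lambda x:np.hypot(e[m]-x[0],z[m]-x[1])-15
    x=least_squares(f,[0,90],loss="soft_l1",f_scale=1).x; print(a,m.sum(),x,e[m].min(),e[m].max())
m=(z>113)&(z<150)&(abs(t)<8)&(abs(e)<25)
print("clip e max",np.percentile(e[m],[50,90,97]),"t",np.percentile(t[m],[2,50,98]))
for lo,hi in((8,14),(4,8)):
  for a in np.arange(-9,9,1.):
    m=(e>lo)&(e<hi)&(t>a)&(t<a+1)&(z>80)&(z<107)
    if m.sum(): print(a+.5,m.sum(),z[m].mean(),end=" | ")
  print()
E
```

```text
time_s: 9.35
tcp_pos: [0.5478, -0.1417, 0.1655]
ee_rot: [[0.004, 0.428, -0.904], [0.001, -0.904, -0.428], [-1.0, 0.0, -0.004]]
wrist_force: [-0.3, -0.3, -0.5]
gripper_width: 0.107
9.35 [ 0.55 -0.14  0.17] [-0.27 -0.29 -0.53]
-35 296 [-2.66 89.82] -16.159709067717465 12.152674263195248
-28 290 [-2.54 89.88] -16.132577896867236 12.041626163670061
-21 304 [-2.65 89.95] -15.927186220057875 12.122355474217853
-14 293 [-2.5 89.9] -15.739533816870821 12.650963301947458
12 301 [-2.4  89.68] -16.333491471366983 12.106941232126022
18 294 [-2.5  89.62] -15.772696626546924 12.629432482073291
24 294 [-2.39 89.68] -16.076808165098566 11.933617679134011
30 292 [-2.38 89.7 ] -16.281362910164493 12.202470648411172
36 296 [-2.36 89.68] -15.962819118550378 12.09555086679218
clip e max [10.63 15.   15.17] t [-3.87  0.3   4.32]
-8.5 13 94.9248497783617 | -7.5 17 97.05066362843702 | -6.5 10 96.07288708847595 | -5.5 18 94.28482625085411 | 5.5 9 95.96656181937998 | 6.5 12 97.48712630953058 | 7.5 15 95.92773988914054 | 8.5 9 96.25028646191272 | 
-8.5 6 102.38502330381061 | -7.5 12 102.06496563131827 | -6.5 7 102.42543891528456 | -5.5 8 100.12012914726932 | -4.5 4 96.18589397598345 | 4.5 5 93.88533331187803 | 5.5 6 101.39882520357257 | 6.5 12 102.21938875528294 | 7.5 6 102.29658597740153 | 8.5 6 102.19218162783409 |
```

View pics/w5c.png

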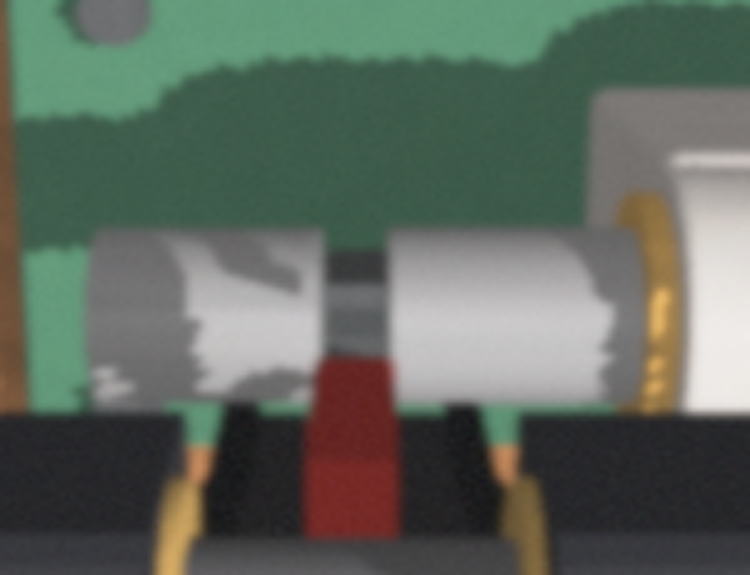

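```bash
python3 - <<'E'
from h import *
np.set_printoptions(precision=2,suppress=True)
s=sense(); T0=np.array(s["tcp_pos"])
p=capture("wrist"); W=cloud(p); im=p["image"].astype(int)
y=np.radians(25.4); xv=np.array([np.cos(y),np.sin(y)]);yv=np.array([-xv[1],xv[0]])
e=(W[...,:2]-T0[:2])@xv*1e3; t=(W[...,:2]-T0[:2])@yv*1e3; z=W[...,2]*1e3
for r in range(205,268,3):
    m=(abs(t[r])<3)&(z[r]>100)
    if m.sum(): print(r,np.nanmedian(e[r][m]),np.nanmedian(z[r][m]),np.median(im[r][m],axis=0))
E
```

```text
205 14.869544277025412 117.2852308270142 [61. 63. 58.]
208 14.944294779514522 125.61579208417675 [60. 59. 58.]
211 14.75964285533746 132.42253586163446 [81.  80.  78.5]
214 13.14558987336622 133.74728406405643 [111.  109.5 108. ]
217 11.195940081354841 133.89983763241872 [98. 97. 96.]
220 9.74593031616837 135.69587739201972 [93.  92.  89.5]
223 8.286784121449067 137.38057359864365 [99. 97. 96.]
226 6.571505911323547 138.21512369820363 [85.5 85.  90. ]
229 6.969139833170458 145.3438138555389 [ 37.  39. 101.]
232 7.018936176623103 151.0674251135187 [ 35.5  38.  102. ]
235 6.940863095218097 156.11888283151524 [ 34.  37. 100.]
238 7.06449160654802 161.4697840538627 [ 34.  36. 101.]
241 6.936812990068587 165.88422812523186 [ 35.  36. 101.]
244 6.830307513599612 170.13067008516666 [ 35.  37. 101.]
247 6.836409215304005 174.4575875108904 [ 34.  36. 101.]
250 6.5043338239472615 177.75672657728563 [ 37.  39. 112.]
253 5.063293035036908 178.24979002472213 [ 38.5  41.5 118.5]
256 3.4787687787556694 178.4048704878229 [ 38.  41. 119.]
259 1.9136699592008974 178.61410552279455 [ 38.  41. 119.]
262 0.06400513351052502 178.19481915531344 [ 38.   41.5 118. ]
265 -1.6300376077021874 178.14953663437186 [ 40.  43. 114.]
```

```bash
python3 -m creep '[[0,-0.4,-0.2,-3,0],[0,-0.4,-0.2,-6,0],[0,-0.4,-0.2,-8,0],[0,-0.4,-0.2,-10,0],[0,-0.4,-0.2,-11,0],[0,-0.4,-0.2,-12,0],[0,-0.4,-0.2,-12.5,0],[0,-0.4,-0.2,-12.5,0]]'
```

```text
time_s: 10.25
tcp_pos: [0.5473, -0.1419, 0.1528]
ee_rot: [[0.003, 0.428, -0.904], [0.001, -0.904, -0.428], [-1.0, 0.0, -0.003]]
wrist_force: [-0.9, -0.6, -1.5]
gripper_width: 0.112
```

```bash
python3 -m creep '[[0,0,0,-0.5,0],[0,0,0,-1,0],[0,0,0,-1.5,0],[0,0,0,-1.5,0],[0,0,0,-1.5,0],[0,0,0,-1.5,0],[0,0,0,-1.5,0],[0,0,0,-1.5,0]]'
```

```text
time_s: 11.05
tcp_pos: [0.5473, -0.1419, 0.1513]
ee_rot: [[0.003, 0.428, -0.904], [0.001, -0.904, -0.428], [-1.0, 0.0, -0.003]]
wrist_force: [0.1, 0.5, -0.2]
gripper_width: 0.111
```

In the groove: it is 2.4 mm below the full-shaft stop with no force. Going down to the drop height.

```bash
python3 -m creep '[[0,0,0,-0.7,0],[0,0,0,-1.4,0],[0,0,0,-2.1,0],[0,0,0,-2.8,0],[0,0,0,-3.3,0],[0,0,0,-3.8,0],[0,0,0,-4,0],[0,0,0,-4,0]]'
```

```text
time_s: 11.85
tcp_pos: [0.5474, -0.1419, 0.1474]
ee_rot: [[0.004, 0.428, -0.904], [0.001, -0.904, -0.428], [-1.0, 0.0, -0.004]]
wrist_force: [-0.3, 0.3, -0.8]
gripper_width: 0.106
```

```bash
python3 -m creep '[[0,0,0,-0.3,0],[0,0,0,-0.6,0],[0,0,0,-0.9,0],[0,0,0,-1.2,0],[0,0,0,-1.5,0],[0,0,0,-1.5,0],[0,0,0,-1.5,0],[0,0,0,-1.5,0]]'
python3 -c "
from h import *
print(sense()['wrist_force'],sense()['moment'])"
```

```text
time_s: 12.65
tcp_pos: [0.548, -0.142, 0.1469]
ee_rot: [[0.005, 0.428, -0.904], [0.001, -0.904, -0.428], [-1.0, 0.002, -0.005]]
wrist_force: [0.6, 0.2, 5.1]
gripper_width: 0.111
[0.57579846 0.23120877 5.10225501] [-0.04245243  0.18309341  0.01120261]
```

```bash
python3 -m creep '[[0,-0.3,0,-1,0],[0,-0.4,0,-1.5,0],[0,-0.4,0,-2,0],[0,-0.4,0,-2.5,0],[0,-0.4,0,-3,0],[0,-0.4,0,-3.2,0],[0,-0.4,0,-3.2,0],[0,-0.4,0,-3.2,0]]'
python3 -c "
from h import *
print(sense()['wrist_force'],sense()['moment'])"
```

```text
time_s: 13.45
tcp_pos: [0.5489, -0.1426, 0.146]
ee_rot: [[0.009, 0.429, -0.903], [-0.001, -0.903, -0.429], [-1.0, 0.004, -0.008]]
wrist_force: [-0.7, 0.4, 9.4]
gripper_width: 0.107
[-0.74581227  0.38662721  9.41327444] [-0.11177101  0.41761099 -0.00074207]
```

```bash
python3 - <<'E'
from h import *
np.set_printoptions(precision=2,suppress=True)
s=sense(); T0=np.array(s["tcp_pos"])
p=capture("wrist"); W=cloud(p); im=p["image"].astype(int)
c=cv2.resize(p["image"][130:275,190:380],None,fx=4,fy=4,interpolation=cv2.INTER_CUBIC);cv2.imwrite("pics/w6c.png",c)
q=capture("scene");c=cv2.resize(q["image"][130:330,110:290],None,fx=4,fy=3,interpolation=cv2.INTER_CUBIC);cv2.imwrite("pics/s6c.png",c)
y=np.radians(25.4); xv=np.array([np.cos(y),np.sin(y)]);yv=np.array([-xv[1],xv[0]])
e=(W[...,:2]-T0[:2])@xv*1e3; t=(W[...,:2]-T0[:2])@yv*1e3; z=W[...,2]*1e3
for r in range(185,268,4):
    m=(abs(t[r])<3)&(z[r]>85)
    if m.sum(): print(r,np.nanmedian(e[r][m]),np.nanmedian(z[r][m]),np.median(im[r][m],axis=0))
from scipy.optimize import least_squares
for a in (-35,-28,-21,-14,12,18,24,30,36):
    m=(t>a-3)&(t<a+3)&(z>93)&(z<107)&(abs(e)<20)
    f=lambda x:np.hypot(e[m]-x[0],z[m]-x[1])-15
    x=least_squares(f,[0,90],loss="soft_l1",f_scale=1).x; print(a,m.sum(),x)
E
```

```text
205 14.76677179549142 96.676905657341 [65. 70. 61.]
209 14.54155261703852 106.6517055165509 [61. 60. 59.]
213 13.929822795839538 114.31601710187908 [101. 100.  98.]
217 11.257285908139616 114.22974129617796 [107. 106. 104.]
221 9.20295166487081 116.2444530988825 [93.5 94.5 92. ]
225 7.20961399159866 118.3522947421489 [104.  102.5 101. ]
229 6.570402580304571 124.43049524020608 [ 44.5  46.  101. ]
233 6.558494372035527 131.9137714691509 [ 35.  38. 103.]
237 6.617984576876706 139.06185062062576 [ 35.  37. 102.]
241 6.699670903461209 145.78789381572435 [ 35.  38. 102.]
245 6.853498356503348 152.26274316277997 [ 36.  38. 103.]
249 6.768273194914087 157.72755473314618 [ 37.  39. 108.]
253 4.921580024756915 158.57408107863722 [ 40.   42.5 122. ]
257 2.915637562701246 159.03717866253365 [ 39.  42. 121.]
261 0.5544049541499373 158.684045151547 [ 39.  42. 121.]
265 -1.7674049863971946 158.4840150516868 [ 40.5  43.  116. ]
-35 267 [-3.3  89.88]
-28 258 [-3.21 89.8 ]
-21 319 [-3.2  89.84]
-14 252 [-3.03 89.85]
12 251 [-3.11 89.63]
18 275 [-2.98 89.65]
24 296 [-3.   89.67]
30 264 [-3.15 89.72]
36 268 [-3.03 89.71]
```

View pics/w6c.png

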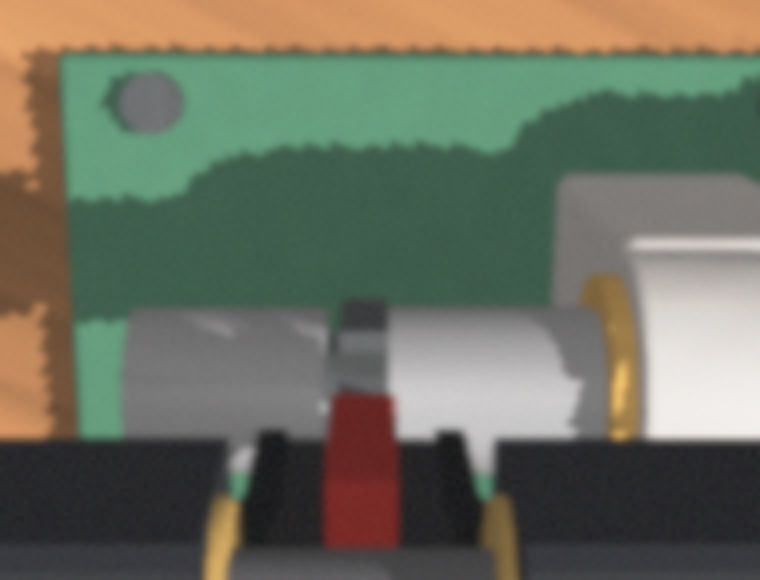

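View pics/s6c.png

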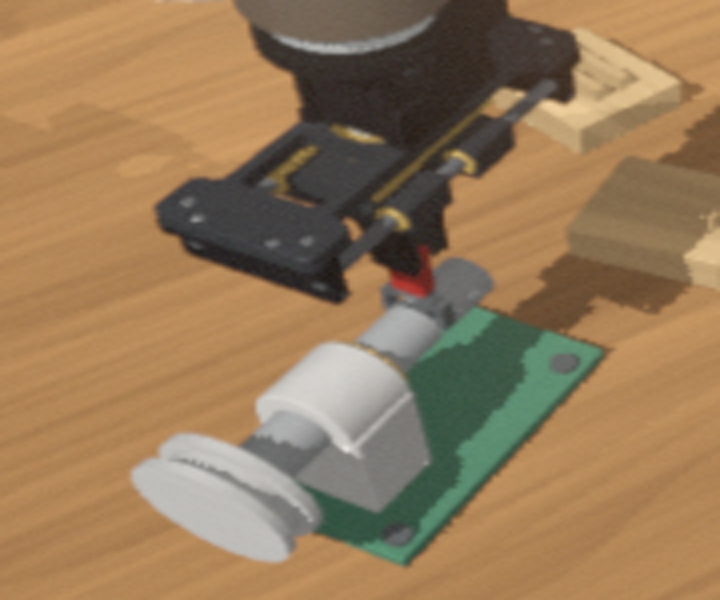

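```bash
python3 -m creep '[[0,-0.8,0.3,0.5,0],[0,-1.5,0.6,0.5,0],[0,-1.8,0.8,0.5,0],[0,-1.8,0.8,0,0],[0,-1.8,0.8,-0.5,0],[0,-1.8,0.8,-1,0],[0,-1.8,0.8,-1,0],[0,-1.8,0.8,-1,0]]'
cat > chk.py <<'E'
from h import *
from scipy.optimize import least_squares
np.set_printoptions(precision=2,suppress=True)
s=sense(); T0=np.array(s["tcp_pos"])
p=capture("wrist"); W=cloud(p)
y=np.radians(25.4); xv=np.array([np.cos(y),np.sin(y)]);yv=np.array([-xv[1],xv[0]])
e=(W[...,:2]-T0[:2])@xv*1e3; t=(W[...,:2]-T0[:2])@yv*1e3; z=W[...,2]*1e3
print("F",s["wrist_force"],"M",s["moment"],"z",T0[2]*1e3)
zt=T0[2]*1e3
m=(abs(t)<3)&(z>zt-20)&(z<zt+5)&(abs(e)<12); f=e[m]; print("tab face e",np.median(f)-9)
m=(abs(t)<3)&(z>zt-46)&(z<zt-34)&(e>12)&(e<20); print("jaw face e",np.median(e[m])-17,m.sum())
o=[]
for a in (-35,-28,-21,-14,14,18,24,30):
    m=(t>a-3)&(t<a+3)&(z>93)&(z<107)&(abs(e)<20)
    o.append(least_squares(lambda x:np.hypot(e[m]-x[0],z[m]-x[1])-15,[0,90],loss="soft_l1",f_scale=1).x[0])
print("shaft e",np.median(o))
# t: groove edges / clip edges using image row profile
m=(z>zt-34)&(z<zt-22)&(abs(t)<9)&(abs(e)<25); print("clip t",np.percentile(t[m],[3,97]),np.percentile(t[m],[3,97]).mean())
m=(abs(e-np.median(o))<10)&(z>98)&(z<107); 
tt=t[m&(z>100.5)]; zz=np.sort(tt); k=np.argmax(np.diff(zz)); print("groove gap t",zz[k],zz[k+1],(zz[k]+zz[k+1])/2)
mm=(z>100)&(z<107)&(abs(e-np.median(o))<6); print("shaft end t",np.percentile(t[mm&(t>20)],99.5))
cv2.imwrite("pics/chk_%d.png"%p["shot"],cv2.resize(p["image"][130:275,190:380],None,fx=4,fy=4,interpolation=cv2.INTER_CUBIC)); print(p["shot"])
E
python3 chk.py
```

```text
time_s: 14.35
tcp_pos: [0.5482, -0.1421, 0.1463]
ee_rot: [[0.011, 0.43, -0.903], [-0.002, -0.903, -0.43], [-1.0, 0.006, -0.01]]
wrist_force: [-0.6, -0.1, 8.6]
gripper_width: 0.109
F [-0.64 -0.1   8.62] M [-0.2   0.22  0.02] z 146.2896990122745
tab face e -2.22361787997097
jaw face e -2.2430175502987204 44
shaft e -2.647568806539277
clip t [-3.67  3.95] 0.138779133378226
groove gap t -94.59984455284506 -42.21647046249923 -68.40815750767214
shaft end t 40.218475155518036
21
```

```bash
python3 -m creep '[[0,-1.3,0.4,-2,0],[0,-1.4,0.4,-3,0],[0,-1.5,0.4,-3.5,0],[0,-1.6,0.4,-4,0],[0,-1.7,0.4,-4.5,0],[0,-1.7,0.5,-5,0],[0,-1.8,0.5,-5,0],[0,-1.8,0.5,-5,0]]'; python3 chk.py
```

```text
time_s: 15.2
tcp_pos: [0.5467, -0.1415, 0.1413]
ee_rot: [[0.012, 0.43, -0.903], [-0.002, -0.903, -0.43], [-1.0, 0.007, -0.01]]
wrist_force: [0.2, -0.8, 3.5]
gripper_width: 0.106
F [ 0.16 -0.81  3.52] M [-0.11 -0.18  0.01] z 141.32965154278605
tab face e -2.027538513887362
jaw face e -0.30260057217696357 62
shaft e -1.6015991539295216
clip t [-3.68  3.31] -0.18814280381884418
groove gap t -95.97605333920013 -43.30830951735119 -69.64218142827566
shaft end t 39.31236758929639
22
```

```bash
python3 -m creep '[[0,0.3,-0.2,-1,0],[0,0.2,-0.1,-1.7,0],[0,0.1,0,-2.4,0],[0,0,0,-3.1,0],[0,0,0,-3.8,0],[0,0,0,-4.4,0],[0,0,0,-5,0],[0,0,0,-5,0]]'; python3 chk.py
```

```text
time_s: 16.05
tcp_pos: [0.5461, -0.1413, 0.1354]
ee_rot: [[0.011, 0.429, -0.903], [-0.001, -0.903, -0.429], [-1.0, 0.006, -0.009]]
wrist_force: [1.1, 1.1, -4.7]
gripper_width: 0.112
F [ 1.1   1.05 -4.72] M [ 0.07 -0.3   0.01] z 135.4330388634386
tab face e -1.87923565170491
jaw face e -0.2185819204456898 61
shaft e -1.073777718985379
clip t [-8.83  8.52] -0.15251003504761673
groove gap t -96.90339474373793 -43.71719105375412 -70.31029289874603
shaft end t 38.93979834347648
23
```

```bash
python3 -m creep '[[0,0.4,-0.2,-1,0],[0,0.7,-0.3,-2,0],[0,0.9,-0.4,-3,0],[0,0.9,-0.4,-3.7,0],[0,0.9,-0.4,-4.2,0],[0,0.9,-0.4,-4.7,0],[0,0.9,-0.4,-5,0],[0,0.9,-0.4,-5,0]]'; python3 chk.py
```

```text
time_s: 16.9
tcp_pos: [0.5471, -0.1419, 0.1308]
ee_rot: [[0.011, 0.429, -0.903], [-0.001, -0.903, -0.429], [-1.0, 0.006, -0.01]]
wrist_force: [0.3, 0.2, -0.4]
gripper_width: 0.109
F [ 0.31  0.18 -0.4 ] M [-0.07  0.01  0.  ] z 130.8197030852805
tab face e -2.005117202910032
jaw face e -1.8173712165323082 44
shaft e -1.8145062225994257
clip t [-8.67  8.37] -0.14561500017098794
groove gap t -95.62031547699631 -42.83244523220994 -69.22638035460312
shaft end t 39.265777096808485
24
```

```bash
python3 -m creep '[[0,0,0,-0.4,0],[0,0,0,-0.8,0],[0,0,0,-1.2,0],[0,0,0,-1.6,0],[0,-0.3,0,-2,0],[0,-0.3,0,-2,0],[0,-0.3,0,-2,0],[0,-0.3,0,-2,0]]'; python3 chk.py
```

```text
time_s: 17.75
tcp_pos: [0.5476, -0.142, 0.1304]
ee_rot: [[0.013, 0.43, -0.903], [-0.002, -0.903, -0.43], [-1.0, 0.008, -0.011]]
wrist_force: [-0.9, 0.9, 8.3]
gripper_width: 0.111
F [-0.95  0.88  8.27] M [0.17 0.52 0.03] z 130.38720152707245
tab face e -2.2512349962607976
jaw face e -2.2371657902033864 39
shaft e -2.2578489057678155
clip t [-8.67  8.44] -0.11417838506219269
groove gap t -95.35894219150732 -45.61850589038289 -70.4887240409451
shaft end t 39.89414028633477
25
```

```bash
ls pics; python3 - <<'E'
from h import *
p=capture("scene");c=cv2.resize(p["image"][180:330,130:280],None,fx=5,fy=4,interpolation=cv2.INTER_CUBIC);cv2.imwrite("pics/s7.png",c)
E
```

```text
a.png
b.png
c.png
chk_21.png
chk_22.png
chk_23.png
chk_24.png
chk_25.png
s6c.png
scene0.png
scene4.npz
scene4.png
top0.png
top4.npz
top4.png
w1.npy
w1.png
w1c.png
w2.png
w3.png
w4c.png
w5c.png
w6c.png
wrist0.png
wrist4.npz
wrist4.png
```

View pics/s7.png

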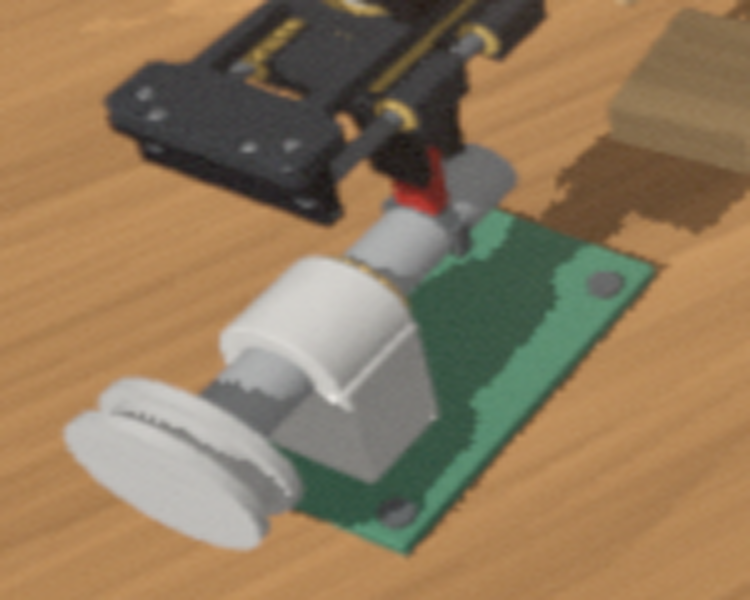

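```bash
python3 -m creep '[[0,-0.3,0,0,0],[0,-0.3,0,0.2,0],[0.2,-0.3,0,0.2,0],[0.4,-0.3,0,0.2,0],[0.4,-0.3,0,0.2,0],[0.4,-0.3,0,0.2,0],[0.4,-0.3,0,0.2,0],[0.4,-0.3,0,0.2,0]]'
python3 -m creep '[[0.4,0,0,3,0],[0.4,0,0,10,0],[0.4,0,0,25,0],[0.4,0,0,50,0],[0.4,0,0,80,0],[0.4,0,0,110,0],[0.4,0,0,130,0],[0.4,0,0,130,0]]'
python3 - <<'E'
from h import *
np.set_printoptions(precision=2,suppress=True)
s=sense();print(s["time_s"],s["wrist_force"])
p=capture("wrist"); W=cloud(p); im=p["image"].astype(int)
cv2.imwrite("pics/w8.png",p["image"])
m=(im[...,2]>90)&(im[...,1]<70)&(im[...,0]<70)&(W[...,2]>.1)&(W[...,2]<.16)
print("tab top z",np.percentile(W[m][:,2],[50,90,97])*1e3,m.sum())
q=capture("scene");cv2.imwrite("pics/s8.png",cv2.resize(q["image"][180:330,130:280],None,fx=5,fy=4,interpolation=cv2.INTER_CUBIC));cv2.imwrite("pics/s8f.png",q["image"])
E
```

```text
time_s: 18.65
tcp_pos: [0.5473, -0.142, 0.1305]
ee_rot: [[0.013, 0.43, -0.903], [-0.002, -0.903, -0.43], [-1.0, 0.008, -0.011]]
wrist_force: [-0.0, -0.5, 0.9]
gripper_width: 0.394
time_s: 19.45
tcp_pos: [0.5492, -0.1423, 0.265]
ee_rot: [[0.022, 0.43, -0.902], [-0.003, -0.903, -0.43], [-1.0, 0.012, -0.018]]
wrist_force: [0.4, 0.3, 0.4]
gripper_width: 0.398
19.45 [0.44 0.29 0.39]
tab top z [128.82 143.66 144.33] 612
```

View pics/w8.png

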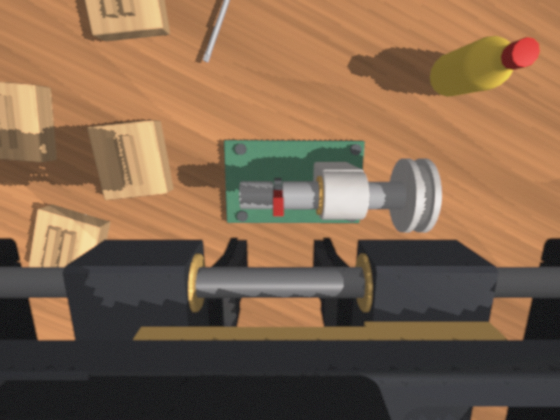

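View pics/s8.png

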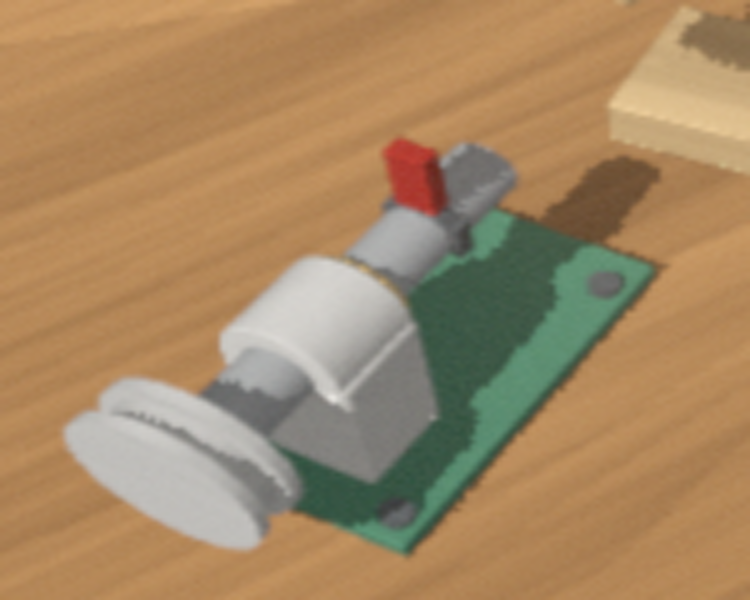

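Pictures: in the wrist view the clip's tab (278,197) stands alone on the shaft, and the gripper is well clear. In the scene crop it is upright in the groove. The tab top measures 144 mm, which is exactly 90 + 54, so the clip is home.

```bash
python3 -c "
from h import *
print(finish_job())"
```

```text
the job is handed in; nothing more can be done
None
```

The clip is snapped home in the shaft's groove and released, and I handed the job in at about 19.6 s of the 69 s allowed.

**What I did:** I took the clip from the leftmost stand and lined it up over the groove with the wrist camera. I then lowered it in small steps.

**Finding the groove:** The clip passed the height where the full shaft would have stopped it with no force. It first met resistance at the expected drop height, about 16.5 mm above the axis.

**Pressing it on:** The highest vertical force I read at the wrist was 9.4 N, with the limit at 30 N. I only had readings at the end of each move, and the jaws' sideways squeeze does not show at the wrist. At first the arm gave about 1 mm sideways under load, so I corrected the position before pressing on.

**Last checks:**
- The clip snapped down and the tool was pulled down with 4.7 N.
- A further push met a solid stop at 8.3 N.
- The jaws had sprung back to their full 34 mm width.
- After release the top of the tab measured 144 mm above the bench, which is what a fully home clip should give (90 + 54 mm).
- In the pictures the clip stands upright in the groove with the gripper clear of it.

**Unresolved:** The cameras disagreed by about 2.5 mm, so I used the wrist camera alone for the final alignment. The gripper ended tilted by about 1°, which did not affect the clip. I did not check the positions of the oil bottle, gouge and spindle again at the end, but the arm never went near them.

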